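Load a power module into a sloped test nest

ROBOT

A 6-joint arm with a two-finger parallel gripper is mounted at the origin on a cart in front of the work surface, level with it; the furniture and walls round the work are solid. World frame = base frame: x ahead of the robot, y to its left, z up, the work surface at z = 0. Lengths are in m, angles in degrees, forces in N, time in s.
With the tool pointing down it reaches from about 0.25 to 0.725 m from the base axis. Payload 9.7 kg.
Tool frame: the origin (TCP) lies on the centre line of the jaws, within the pads' length; the fingertips stand 22 mm ahead of it and the grasp point (between the pads) lies 3 mm ahead of it; z points along the fingers, y is the direction in which the jaws open and shut (so a half turn about z gives the same grasp; the last joint's range is limited). The gripper opens to 85 mm and grips with 20 to 120 N. Pads are 22 mm wide; open, the fingers measure 114 mm over their backs; the gripper's body (76 mm by 85 mm) begins 54 mm behind the grasp point. The pads swing forward as they close: fully open they stand 13 mm farther back than shut.
Start: joints at [76.49, 4.979, 10.078, 95.1, 0, 90], TCP at [0.128, 0.535, 0.253] pointing down, gripper open.
Joint ranges: [-179.16, 179.16], [-48.56, 103.87], [-65.8, 70.77], [-126.05, 130.52], [-82.76, 87.17], [-180, 180]. Speed limits (degrees/s): [127.2, 127.2, 147.25, 180, 180, 180].

INTERFACE

Orientations are given as [roll, pitch, yaw] about the fixed x, y, z axes, in that order (R = Rz(yaw) Ry(pitch) Rx(roll)).
In Python, from workcell import monitor, eyes, job gives the robot as it stands. The module is installed in compiled form; this text tells all that it offers.
- The arm moves only by the tool drive_tool, never from a script. Its argument "plan" is a list of rows, each a list of 3 entries, a list of its own where there are three numbers: the opening, from 0 (shut) to 1 (fully open), then the shift along the world's x, y, z in m, then the turn about the world's z in degrees. In form: [[gripper, [x, y, z], yaw], ...]. A call has 1 to 10 rows; each row shifts and turns the commanded pose from where the row before left it; what a row does not reach is not made up. A row lasts 1/8 s, in which the tool goes at most 62.5 mm and 10.7 degrees, less where a joint would pass 70% of its speed; a pose out of reach is approached as far as the arm can. A call is refused whole if a number of a shift passes 0.0625 or a number of a turn 10.7, either way. A call with a gripper value outside its range is refused whole. The fingers move at their own pace and stop on an object; "grip_force" is the grip in N (left out, the last holds). Time passes only in rows, so rows that do not move let the fingers close. It gives the time, the measured TCP pose, the force and the opening at its end, in the units of the state.
- monitor.get_obs(): the state, without advancing time (a new reading comes with each control period).
- eyes.camera(name): name is "scene" or "top" or "wrist"; returns (picture, depth): 384x512x3 uint8, red, green, blue; 384x512 float32, m along the optical axis (not along the pixel's ray), 0 where there is no reading.
- eyes.camera_params(name): a dict with "fx", "fy", "cx", "cy" (pixels), "extrinsics" (4x4, takes a point from world to camera coordinates); the wrist camera has in their place "mount" (4x4, takes a point from camera to tool coordinates, whose origin is the TCP and whose axes are the flange's). Camera axes: x right, y down, z forward; pixel columns grow to the right and rows downward; lengths in m; the calibration is good to about 2 mm. A picture is of the moment at which its call begins: read the wrist's pose just before it. camera_params takes no time and is no camera call.
- job.job_done(): hands the job in, once; it reports no verdict.
The state is a dict: "time": time; "q": joint angles; "qd": joint speeds; "joint_efforts": joint torques, N m; "ee_pos": TCP position; "tcp_rot": TCP orientation; "wrist_force": force on the tool from outside, world axes, zero at the start; "torque": the same for the moment, N m; "opening": finger opening in m.
Only numpy, scipy, OpenCV 4.12 (cv2) and the standard library are available. Lean on these libraries where they do the work, as an engineer would, in place of code of your own. Each camera call takes 0.05 s, during which the arm holds its last target.

TASK

Load the power module (the green board with the black heat sink) into the sloped test nest, gold-pad edge uppermost: tip its lower edge in under the blue lip until it meets the stop, let the board down, and press its upper end down until the orange spring bolt snaps out over it and holds it flat against the contact pins. Do not force it, and leave the other things on the bench where they are.

Things in the scene. Friction and masses are not known exactly. Their poses are not given: they have to be found in the camera images.
- module: power module: stiff circuit board 120 (x) x 84 (y) x 4 mm, 0.24 kg, lying on the bench green face up. Origin: centre of the underside; z up out of the green face; +x to the UPPER edge (gold pads), -x to the LOWER edge (goes under the lip). Two capacitors 13 mm tall, 12 mm across at x +26, y +-32; a 6 mm coil at x -39. The last 14 mm at -x and x +33 to +60 within 25 mm of the middle are bare
- module_sink_top (a point): middle of the top of the module's black finned heat sink (40x40 mm, 34 mm tall on the 4 mm board): x -8, y 0, z +38 mm in the module's frame. The thing to grip, across its flat sides facing +y and -y, 40 mm apart; the board beside them is clear
- module_upper_edge (a point): middle of the module's upper (gold pads) edge, on its underside: x +60, z 0 mm in the module's frame
- module_lower_edge (a point): middle of the module's lower edge, on its underside: x -60, z 0 mm in the module's frame
- module_press_spot (a point): bare spot on the green face where the board may be pressed down with closed fingertips: x +40, y 0, z +4 mm in the module's frame
- nest: the test nest: a fixed stand about 215x128 mm and 140 mm high: a base plate and four pillars carry two dark sloped beams (deck); on these sits the aluminium seat with blue lip and guides. The seat is clamped by black thumb nuts anywhere from 18 mm down to 18 mm up the slope from its middle setting and does not budge. Where it stands is not reported: see it, or feel for its stop wall
- deck: frame of the slope, fixed, 20 degrees, rising along +x away from the robot; z square to the slope. Origin: middle of a loaded board's underside with the seat at its middle setting; a loaded board has the same axes, y and z = 0 (within about 2 mm), its x shifted with the seat by up to 18 mm. z = 0: top of the seat's two narrow rails (8 mm wide, y +-37) that carry the board
- lip_middle (a point): where the middle of the lip's free edge, on its underside, would be with the seat at its middle setting: deck x -52, z +7 mm; it really lies up to 18 mm up or down the slope from here. The blue lip, 70 mm wide and 5 mm thick, overhangs the rails by 8.5 mm, down to the stop wall. The board goes in to the wall only if tipped up less than about 17 degrees from the slope, edge near the rails
- bolt_middle (a point): where the middle of the bolt's slanted nose would be with the seat at its middle setting: deck x +59, z +12.5 mm; moves with the seat. A board tucked in to the wall and let go leans on this nose, about 6 degrees steeper than the slope; pressing it past takes 6 to 10 N at the press spot, then it snaps through onto the contacts and the rails
- bolt (a joint): orange slant-nosed spring bolt at the seat's upper end, 26 mm wide: metres pushed back up the slope; 0 = home, at most 0.010. Flat underside 5.2 mm above the rails, tip 107 mm up from the lip's edge; the nose slopes up to 18 mm above the rails 7 mm farther on. Its housing, 22 mm high, ends 147 mm up from the lip's edge. It gives way as the board's edge is pressed past it, then springs out over it
- contacts (a joint): the seat's spring contact block (row of brass pins under the board's gold-pad end): metres pushed down; 0 = free, pins 4 mm above the rails; 0.0025 to 0.004 under a latched board, with about 5 N. It lifts the board again if the bolt has not caught
- frame_post (a point): on the upright post (40x40 mm, 1.25 m tall) of the bench frame at the left front corner, 0.25 m above the bench; from it a rail 30 mm wide runs away from the robot along x, 0.54 m above the bench. Keep the arm clear of both
- guide_middle (a point): point between the two upper side guides with the seat at its middle setting: deck x +42, z +13 mm. Four blue side guides, here and 76 mm down the slope, keep the 84 mm wide board within 90 mm; their tops, 13 mm above the rails, flare outwards. Two blue end posts, 5 mm high, 123 mm up the slope from the stop wall
- mouse: black optical mouse, 115x56x40 mm; a bystander, leave it where it is
- side_cutters: blue-handled side cutters, 109 mm long; a bystander, leave it where it is
- loupe: black and clear stand loupe, 43 mm across, 40 mm high; a bystander, leave it where it is
- tweezers: black tweezers, 140 mm long, lying flat; a bystander, leave it where it is
- solder_spool: green and white spool, 58 mm across, 36 mm high; a bystander, leave it where it is
- swab_tube: blue tube of white swabs, 37 mm across, 116 mm high; a bystander, leave it where it is
- flux_pen: white pen with a green cap, 132 mm long; a bystander, leave it where it is

How it is judged:
By the outcome, as a careful person would: the job done as asked, in the order asked, and still so for the second after the job is handed in, with the robot touching nothing.
It also fails if it takes over 51 s, if anything falls off the work surface, if the arm or the gripper's body presses on something with over 40 N, if the wrist force passes 120 N, or if a joint passes its speed limit or range.

## Working session

There is one attempt and no reset: what is moved stays moved. The work goes in short steps, Python scripts to look and compute and a tool call to move; the robot and the scene stay as the last step left them, time stands still between calls to the robot, and variables do not carry over. Pictures are saved under pics/ and viewed, and the job is handed in when it is done.

Besides the shell and the picture viewer there is one more tool, called after ">>>" as name([rows], argument=value, ...), one row to a line, values as JSON. drive_tool: Moves the arm, as the interface text tells. Its arguments: {"type":"object","properties":{"plan":{"type":"array","items":{"type":"array"}},"grip_force":{"type":"number"}},"required":["plan"]}

```bash
mkdir -p pics; ls
cat > h.py <<'E'
import numpy as np, cv2
from workcell import monitor, eyes, job
def snap(n,f):
    p,d=eyes.camera(n); np.savez(f'pics/{f}.npz',p=p,d=d); cv2.imwrite(f'pics/{f}.png',p[:,:,::-1]); return p,d
def load(f):
    z=np.load(f'pics/{f}.npz'); return z['p'],z['d']
def pts(n,d,T=None):
    c=eyes.camera_params(n); v,u=np.mgrid[:384,:512]
    P=np.stack([(u-c['cx'])/c['fx']*d,(v-c['cy'])/c['fy']*d,d,np.ones_like(d)],-1)
    M=np.linalg.inv(np.array(c['extrinsics'])) if T is None else T@np.array(c['mount'])
    return (P@M.T)[...,:3]
def proj(n,X):
    c=eyes.camera_params(n); X=np.asarray(X,float); q=np.array(c['extrinsics'])@np.append(X,1)
    return c['fx']*q[0]/q[2]+c['cx'], c['fy']*q[1]/q[2]+c['cy']
E
python3 - <<'E'
from h import *
print(monitor.get_obs())
for n in('scene','top'):
    snap(n,n+'0'); c=eyes.camera_params(n); print(n,c)
print(eyes.camera_params('wrist'))
E
```

```text
pics
{'time': 0.0, 'q': array([ 7.64896363e+01,  5.01095141e+00,  1.00344517e+01,  9.51013796e+01,
       -9.51128178e-05,  9.00009955e+01]), 'qd': array([ 0.027869  ,  0.00120405, -0.13197926,  0.01706033, -0.02696974,
        0.03674104]), 'joint_efforts': array([-4.33082814e-04, -5.20390999e+01,  4.64798570e+01,  1.65965891e-02,
       -1.21334720e-04, -5.36212610e-06]), 'ee_pos': array([0.12844226, 0.53457267, 0.25258447]), 'tcp_rot': array([-1.79922121e+02,  9.64658940e-05,  1.66488641e+02]), 'wrist_force': array([ 0.31678631,  0.16082005, -0.10668295]), 'torque': array([0.00919878, 0.00806731, 0.06853092]), 'opening': 0.08486777461169262}
scene {'fx': 362.39718698314965, 'fy': 362.39718698314965, 'cx': 255.92557235516531, 'cy': 194.50976992905674, 'extrinsics': array([[ 0.89488601, -0.44623661,  0.00720496, -0.49538428],
       [-0.2528923 , -0.52032176, -0.81566583,  0.26305151],
       [ 0.36772885,  0.72810587, -0.57847847,  0.9698019 ],
       [ 0.        ,  0.        ,  0.        ,  1.        ]])}
top {'fx': 362.2343845152269, 'fy': 362.2343845152269, 'cx': 253.05932698018555, 'cy': 197.35400658016732, 'extrinsics': array([[-0.00501888, -0.99985187, -0.01646378,  0.00231147],
       [-0.99363216,  0.00683953, -0.11246486,  0.56008061],
       [ 0.1125608 ,  0.0157945 , -0.9935193 ,  1.29988483],
       [ 0.        ,  0.        ,  0.        ,  1.        ]])}
{'fx': 288.5441573298785, 'fy': 288.5441573298785, 'cx': 251.99133517030498, 'cy': 189.7178725430654, 'mount': array([[ 8.19489001e-04, -9.50177580e-01, -3.11708029e-01,
         7.83671132e-02],
       [ 9.99999564e-01,  9.18557400e-04, -1.71006196e-04,
         5.41816753e-04],
       [ 4.48807970e-04, -3.11707753e-01,  9.50177918e-01,
        -1.20840500e-01],
       [ 0.00000000e+00,  0.00000000e+00,  0.00000000e+00,
         1.00000000e+00]])}
```

View pics/scene0.png

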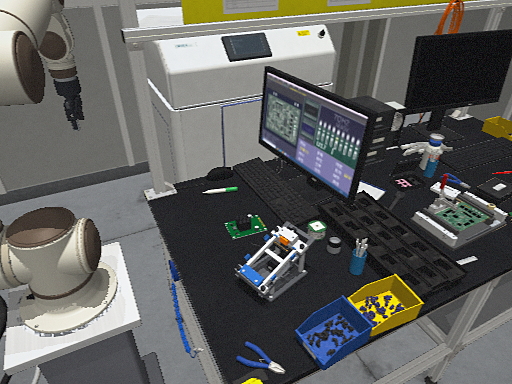

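View pics/top0.png

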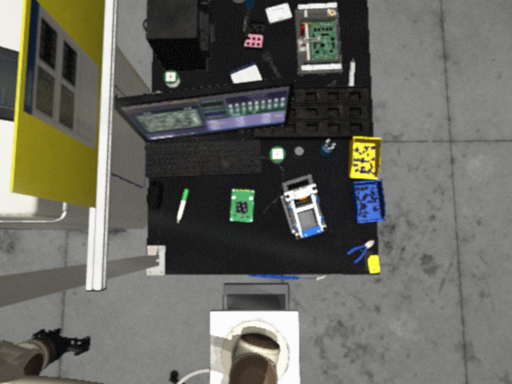

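The scene view shows the module at about (242,225) and the nest at (272,260). In the top view the module is at (242,205) and the nest, slightly yawed, at (303,207). Next I'll enlarge both.

Run:
```python
from h import *
p,d=load('top0'); a=cv2.resize(p[165:250,220:335],None,fx=6,fy=6,interpolation=cv2.INTER_CUBIC); cv2.imwrite('pics/t1.png',a[:,:,::-1])
p,d=load('scene0'); a=cv2.resize(p[195:305,215:325],None,fx=5,fy=5,interpolation=cv2.INTER_CUBIC); cv2.imwrite('pics/s1.png',a[:,:,::-1])
for n in('top','scene'):
    p,d=load(n+'0');W=pts(n,d)
    h=cv2.cvtColor(p,cv2.COLOR_RGB2HSV)
    m=(h[...,0]>45)&(h[...,0]<85)&(h[...,1]>120)&(h[...,2]>50)
    k,l,s,c=cv2.connectedComponentsWithStats(m.astype(np.uint8))
    for i in range(1,k):
        if s[i,4]>60: print(n,s[i],c[i],np.median(W[l==i],0))
```

```text
top [181 188   8  12  68] [185.01470588 193.76470588] [0.57772905 0.25399061 0.01055999]
top [229 189  26  33 397] [241.85390428 205.90428212] [0.53095261 0.04086051 0.00236442]
scene [225 215  41  23 330] [245.13939394 227.34848485] [0.52804946 0.03154082 0.00255794]
scene [308 221  19  11  63] [316.34920635 226.63492063] [ 0.71856371 -0.09377291  0.03397593]
```

View pics/t1.png

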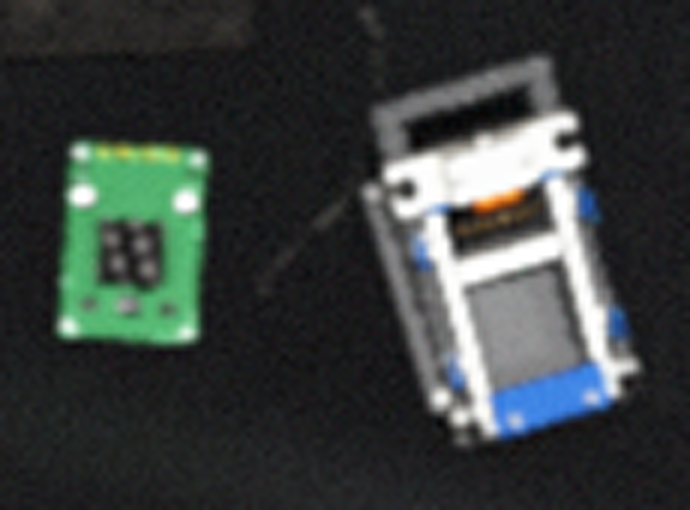

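View pics/s1.png

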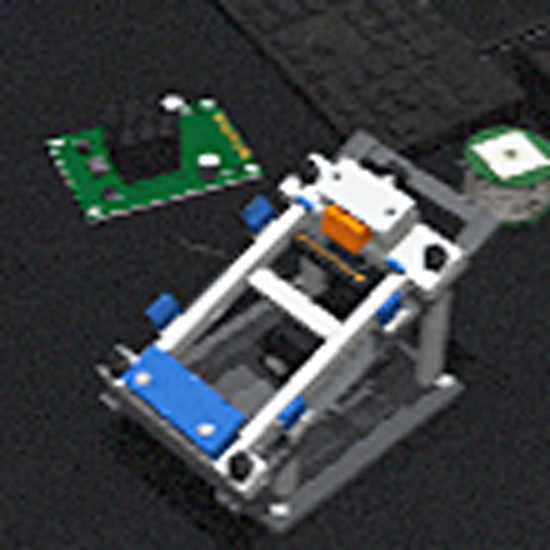

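Run:
```python
from h import *
for n in('top','scene'):
    p,d=load(n+'0');W=pts(n,d)
    for zl,zh in((0.1,0.35),(0.35,0.5),(0.5,0.62),(.62,1.3)):
        m=(d>0)&(W[...,2]>zl)&(W[...,2]<zh)&(W[...,1]>0.1)&(W[...,1]<0.6)&(W[...,0]>0.15)&(W[...,0]<0.75)
        v,u=np.nonzero(m)
        if len(u):print(n,zl,zh,len(u),'u',u.min(),u.max(),'v',v.min(),v.max(),'lo',np.percentile(W[m],2,0).round(3),'hi',np.percentile(W[m],98,0).round(3))
    # monitor
    m=(d>0)&(W[...,2]>0.06)&(W[...,2]<0.6)&(W[...,1]<0.3)&(W[...,1]>-0.2)&(W[...,0]<0.9)&(W[...,0]>0.6)
    if m.any(): print('mon',np.percentile(W[m],[1,50,99],0).round(3))
for x in((0.3,0.3,.25),(0.3,0.3,0)): print(proj('top',x),proj('scene',x))
```

```text
top 0.1 0.35 884 u 33 152 v 141 336 lo [0.152 0.347 0.106] hi [0.527 0.6   0.346]
top 0.35 0.5 703 u 8 124 v 198 353 lo [0.151 0.347 0.352] hi [0.495 0.598 0.486]
top 0.5 0.62 5585 u 0 114 v 80 369 lo [0.158 0.315 0.516] hi [0.739 0.536 0.617]
top 0.62 1.3 13856 u 0 92 v 16 383 lo [0.159 0.332 0.627] hi [0.743 0.436 0.841]
mon [[ 0.618 -0.142  0.105]
 [ 0.802  0.084  0.3  ]
 [ 0.843  0.296  0.407]]
scene 0.1 0.35 1897 u 78 261 v 67 172 lo [0.312 0.347 0.105] hi [0.743 0.6   0.346]
scene 0.35 0.5 1009 u 66 232 v 44 104 lo [0.151 0.347 0.352] hi [0.536 0.598 0.497]
scene 0.5 0.62 4416 u 53 267 v 1 54 lo [0.155 0.316 0.51 ] hi [0.739 0.551 0.618]
scene 0.62 1.3 483 u 51 265 v 0 8 lo [0.153 0.332 0.62 ] hi [0.714 0.504 0.639]
mon [[ 0.62  -0.146  0.105]
 [ 0.805  0.04   0.272]
 [ 0.84   0.293  0.405]]
(np.float64(152.27758734691704), np.float64(275.7575107185823)) (np.float64(143.1838858058938), np.float64(140.23207922024488))
(np.float64(172.09472563502572), np.float64(268.8169484744392)) (np.float64(155.23722774906543), np.float64(203.18554547236923))
```

Run:
```python
from h import *
p,d=load('top0'); a=cv2.resize(p[180:380,0:260],None,fx=3,fy=3); cv2.imwrite('pics/t2.png',a[:,:,::-1])
W=pts('top',d)
for u,v in((155,262),(155,250),(150,262),(140,262),(120,262),(95,262),(95,285),(95,230),(100,150),(60,345),(80,345)): print(u,v,W[v,u].round(3))
```

```text
155 262 [0.329 0.347 0.06 ]
155 250 [0.37  0.359 0.021]
150 262 [0.33  0.358 0.084]
140 262 [0.339 0.348 0.221]
120 262 [0.35  0.349 0.383]
95 262 [0.361 0.335 0.562]
95 285 [0.313 0.329 0.57 ]
95 230 [0.43  0.335 0.568]
100 150 [0.61  0.334 0.562]
60 345 [0.137 0.498 0.382]
80 345 [0.124 0.468 0.336]
```

View pics/t2.png

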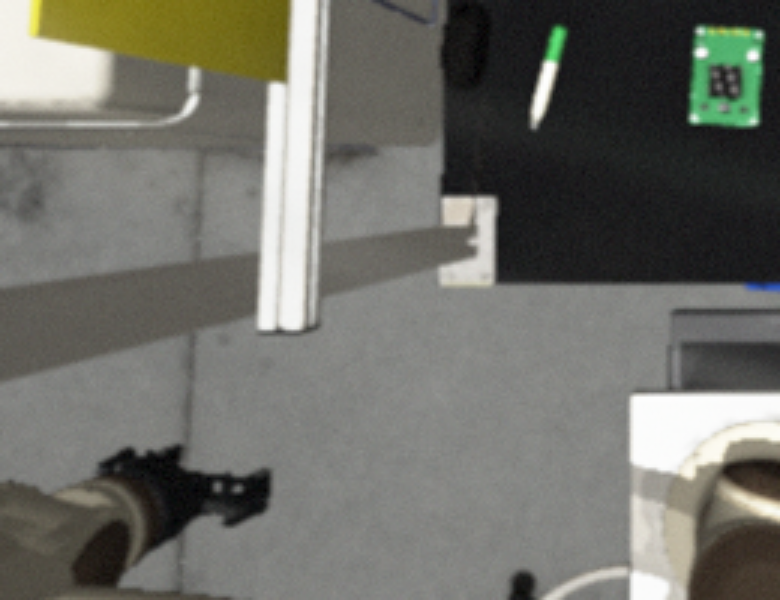

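>>> drive_tool([
  [1,[-0.012,-0.055,0.01],0],
  [1,[-0.012,-0.055,0.01],-10],
  [1,[-0.012,-0.055,0.01],-10],
  [1,[-0.012,-0.055,0.01],-10],
  [1,[0.05,-0.025,0],-10.7],
  [1,[0.05,-0.03,0],-10.7],
  [1,[0.045,-0.04,0],-10.7],
  [1,[0.04,-0.05,0],-10.7],
])

```text
time: 1.1
ee_pos: [0.2648, 0.1707, 0.293]
tcp_rot: [180.0, 0.0, 93.6]
wrist_force: [1.1, 1.4, 0.8]
opening: 0.0853
```

>>> drive_tool([
  [1,[0.01,-0.04,0],-10],
  [1,[0.02,-0.04,0],-10],
  [1,[0.025,-0.035,0],-10],
  [1,[0.03,-0.03,0],-10],
  [1,[0.03,-0.02,0],-10],
  [1,[0.03,-0.02,0],-10],
  [1,[0.03,-0.02,0],-10],
  [1,[0.03,0,0],-10],
  [1,[0.03,0,0],-10],
  [1,[0,0,0],-8],
])

```text
time: 2.35
ee_pos: [0.4999, -0.0345, 0.2918]
tcp_rot: [-179.9, 0.1, -4.0]
wrist_force: [-0.4, -0.0, 0.2]
opening: 0.0854
```

Run:
```python
from h import *
o=monitor.get_obs(); print(o['ee_pos'],o['tcp_rot'],o['q'].round(1))
from scipy.spatial.transform import Rotation as R
T=np.eye(4);T[:3,:3]=R.from_euler('xyz',o['tcp_rot'],degrees=True).as_matrix();T[:3,3]=o['ee_pos'];np.save('pics/Tw1.npy',T)
p,d=snap('wrist','w1'); cv2.imwrite('pics/w1b.png',cv2.resize(p,(768,576),interpolation=cv2.INTER_CUBIC)[:,:,::-1])
```

```text
[ 0.49994625 -0.03451325  0.29175481] [-1.79924108e+02  1.33527147e-01 -4.00775824e+00] [-4.00e+00 -6.00e-01  8.70e+00  9.94e+01  1.00e-01  1.80e+02]
```

View pics/w1b.png

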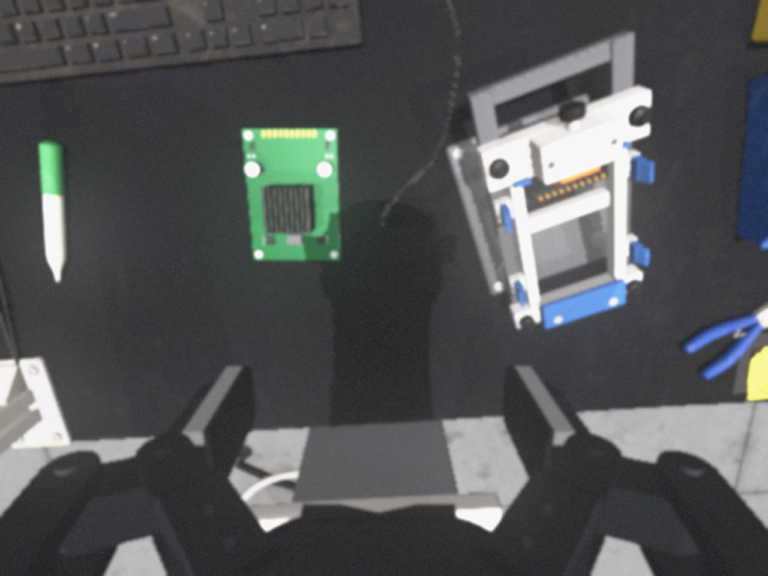

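The wrist view shows the module's corners at about (242,129), (338,129), (340,262), (252,262). The nest has its lip at (585,303), the bolt at (580,172) and its seat set up the slope. Next I'll measure both.

```bash
cat >> h.py <<'E'
def rayplane(n,uv,pp,nn,T=None):
    c=eyes.camera_params(n); M=np.linalg.inv(np.array(c['extrinsics'])) if T is None else T@np.array(c['mount'])
    o=M[:3,3]; r=M[:3,:3]@np.array([(uv[0]-c['cx'])/c['fx'],(uv[1]-c['cy'])/c['fy'],1.])
    s=np.dot(pp-o,nn)/np.dot(r,nn); return o+s*r
E
python3 - <<'E'
from h import *
T=np.load('pics/Tw1.npy');p,d=load('w1');W=pts('wrist',d,T)
h=cv2.cvtColor(p,cv2.COLOR_RGB2HSV)
g=((h[...,0]>45)&(h[...,0]<85)&(h[...,1]>100)).astype(np.uint8)
g[:, :150]=0; g[:,240:]=0
g=cv2.morphologyEx(g,cv2.MORPH_CLOSE,np.ones((5,5)))
cs,_=cv2.findContours(g,cv2.RETR_EXTERNAL,2);c=max(cs,key=cv2.contourArea)
G=np.array([rayplane('wrist',q,np.array([0,0,.004]),np.array([0,0,1.]),T)[:2] for q in c[:,0,:].astype(float)])
r=cv2.minAreaRect((G*1000).astype(np.float32)); print('board',r)
# sink top from depth
m=(W[...,2]>0.030)&(W[...,2]<.05)&(W[...,0]>.44)&(W[...,0]<.6)&(W[...,1]>0)&(W[...,1]<.1)
print('sink',m.sum(),np.median(W[m],0),cv2.minAreaRect((W[m][:,:2]*1000).astype(np.float32)))
m=(W[...,2]<0.02)&(abs(W[...,0]-.5)<.03)&(abs(W[...,1]-.14)<.04);print('bench z',np.median(W[m],0))
b=((h[...,0]>100)&(h[...,0]<122)&(h[...,1]>120)&(h[...,2]>80)).astype(np.uint8)
k,l,s,cc=cv2.connectedComponentsWithStats(b)
for i in range(1,k):
    if s[i,4]>25:
        P=W[l==i]; print('blue',s[i],np.median(P,0).round(4),np.ptp(P,0).round(3))
o=((h[...,0]>8)&(h[...,0]<20)&(h[...,1]>150)&(h[...,2]>120)).astype(np.uint8)
k,l,s,cc=cv2.connectedComponentsWithStats(o)
for i in range(1,k):
    if s[i,4]>8: print('orange',s[i],np.median(W[l==i],0).round(4))
a=cv2.resize(p[10:235,290:450],None,fx=3.5,fy=3.5,interpolation=cv2.INTER_CUBIC);a=a[:600]; cv2.imwrite('pics/w1n.png',a[:,:,::-1]);print(a.shape)
E
```

```text
board ((538.8624877929688, 43.22441864013672), (84.1897964477539, 121.0503921508789), 86.01994323730469)
sink 837 [0.5315835  0.04484072 0.03729538] ((530.8197021484375, 44.42244338989258), (40.60138702392578, 39.74793243408203), 86.0474624633789)
bench z [ 5.00958525e-01  1.39981049e-01 -2.35244100e-04]
blue [ 492   52   20  114 1691] [ 0.5335 -0.3706  0.0171] [0.153 0.372 0.414]
blue [423 105  13  17 180] [ 0.5502 -0.2221  0.1022] [0.052 0.252 0.414]
blue [421 162  12  15 132] [ 0.4821 -0.2424  0.0754] [0.132 0.258 0.414]
blue [362 188  56  31 794] [ 0.4392 -0.2068  0.0681] [0.194 0.24  0.414]
blue [456 210  52  43 834] [ 0.366  -0.3811  0.0106] [0.266 0.384 0.414]
(600, 560, 3)
```

View pics/w1n.png

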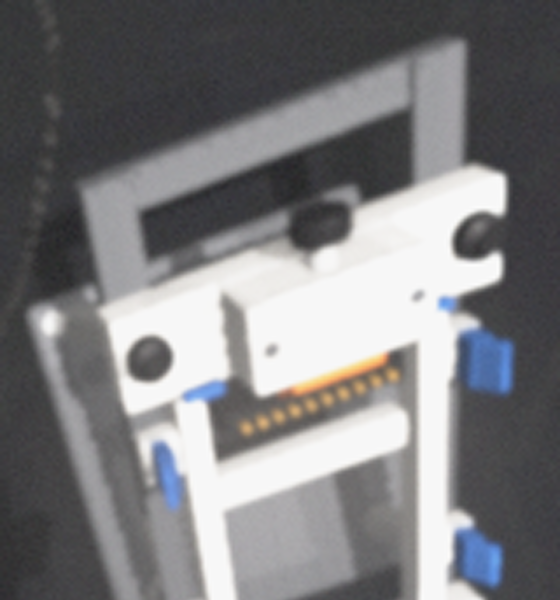

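Run:
```python
from h import *
T=np.load('pics/Tw1.npy');p,d=load('w1');W=pts('wrist',d,T)
h=cv2.cvtColor(p,cv2.COLOR_RGB2HSV)
b=((h[...,0]>100)&(h[...,0]<122)&(h[...,1]>120)&(h[...,2]>80)).astype(np.uint8)
k,l,s,cc=cv2.connectedComponentsWithStats(b)
i=[i for i in range(1,k) if abs(s[i,0]-362)<4 and abs(s[i,1]-188)<4][0]
P=W[cv2.erode((l==i).astype(np.uint8),np.ones((5,5)))>0]
def plane(P):
    for _ in range(6):
        c=np.median(P,0) if _==0 else P.mean(0)
        n=np.linalg.svd(P-c,full_matrices=False)[2][2]; n*=np.sign(n[2]); e=(P-c)@n
        P=P[abs(e)<max(2*np.std(e),.0008)]
    return c,n,np.std(e),len(P)
print('lip top',plane(P))
L=(l==i)
cs,_=cv2.findContours(L.astype(np.uint8),cv2.RETR_EXTERNAL,2);c=max(cs,key=cv2.contourArea)
print('lip img rect',cv2.minAreaRect(c))
w=(h[...,1]<40)&(h[...,2]>150)&(W[...,2]>.06)&(W[...,2]<.2)&(W[...,0]<.58)&(W[...,0]>.42)&(W[...,1]<-.1)&(W[...,1]>-.27)
w=cv2.erode(w.astype(np.uint8),np.ones((3,3)))>0
Q=W[w];print(len(Q)); 
# ransac plane
rng=np.random.default_rng(0);best=0
for _ in range(3000):
    a=Q[rng.choice(len(Q),3,False)];n=np.cross(a[1]-a[0],a[2]-a[0]);N=np.linalg.norm(n)
    if N<1e-5: continue
    n/=N;n*=np.sign(n[2]) or 1
    if not .9<n[2]<.97: continue
    k2=(abs((Q-a[0])@n)<.0012)
    if k2.sum()>best: best=k2.sum();B=k2
c,n,sd,N=plane(Q[B]);print('rails',best,c,n,sd,N,'slope',np.degrees(np.arccos(n[2])),'yaw',np.degrees(np.arctan2(-n[1],-n[0])))
```

```text
lip top (array([ 0.44090286, -0.20264252,  0.07095108]), array([-0.83037515, -0.27286152,  0.4858227 ]), np.float64(0.0036180349736937424), 387)
lip img rect ((389.4137268066406, 202.70204162597656), (15.811049461364746, 59.709964752197266), 71.93952178955078)
4076
rails 1521 [ 0.5169456  -0.19387743  0.08326683] [-0.32544495 -0.09105418  0.94116668] 0.00042323916149098996 719 slope 19.751582684838468 yaw 15.63075167914962
```

Run:
```python
from h import *
T=np.load('pics/Tw1.npy');p,d=load('w1');W=pts('wrist',d,T)
h=cv2.cvtColor(p,cv2.COLOR_RGB2HSV)
w=(h[...,1]<40)&(h[...,2]>150)&(W[...,2]>.05)&(W[...,2]<.2)&(W[...,0]<.6)&(W[...,0]>.40)&(W[...,1]<-.1)&(W[...,1]>-.29)
c0=np.array([.51695,-.19388,.08327])
s20,c20=np.sin(np.radians(20)),np.cos(np.radians(20))
def frame(y):
    y=np.radians(y); ex=np.array([c20*np.cos(y),c20*np.sin(y),s20]);ey=np.array([-np.sin(y),np.cos(y),0]);return np.stack([ex,ey,np.cross(ex,ey)])
for yw in (14,15,15.5,16,16.5,17,18):
    F=frame(yw);Q=(W-c0)@F.T
    m=w&(abs(Q[...,2])<.002)
    q=Q[m]
    L=q[(q[:,1]>.02)&(q[:,1]<.06)&(abs(q[:,0])<.045)];R=q[(q[:,1]<-.02)&(q[:,1]>-.06)&(abs(q[:,0])<.045)]
    print(yw,len(L),len(R),'L',np.percentile(L[:,1],[5,50,95]).round(4),'R',np.percentile(R[:,1],[5,50,95]).round(4),'slopes',np.polyfit(L[:,0],L[:,1],1)[0].round(4),np.polyfit(R[:,0],R[:,1],1)[0].round(4),'z',np.median(L[:,2]).round(4),np.median(R[:,2]).round(4))
```

```text
14 475 495 L [0.0449 0.0494 0.0541] R [-0.0294 -0.0248 -0.0208] slopes 0.0284 0.0345 z 0.0008 -0.0003
15 473 506 L [0.0451 0.0493 0.0534] R [-0.0291 -0.0248 -0.0211] slopes 0.0132 0.0233 z 0.0006 -0.0002
15.5 470 514 L [0.0453 0.0491 0.0529] R [-0.0289 -0.0249 -0.0212] slopes 0.01 0.0155 z 0.0004 -0.0001
16 471 515 L [0.0453 0.0491 0.0527] R [-0.0289 -0.0249 -0.0213] slopes 0.0025 0.0053 z 0.0003 -0.0001
16.5 468 516 L [0.0453 0.049  0.0526] R [-0.0291 -0.0249 -0.0214] slopes -0.0058 -0.0044 z 0.0002 0.0
17 470 522 L [0.0452 0.049  0.0526] R [-0.0293 -0.025  -0.0213] slopes -0.0129 -0.0117 z 0.0 0.0001
18 457 523 L [0.045  0.049  0.0528] R [-0.03   -0.025  -0.0211] slopes -0.0301 -0.0309 z -0.0003 0.0002
```

```bash
cat >> h.py <<'E'
s20,c20=np.sin(np.radians(20)),np.cos(np.radians(20))
def frame(y):
    y=np.radians(y); ex=np.array([c20*np.cos(y),c20*np.sin(y),s20]);ey=np.array([-np.sin(y),np.cos(y),0]);return np.stack([ex,ey,np.cross(ex,ey)])
F=frame(16.2); O=np.array([.51695,-.19388,.08327])+.012*F[1]+.0002*F[2]
E
python3 - <<'E'
from h import *
print('O',O)
T=np.load('pics/Tw1.npy');p,d=load('w1');W=pts('wrist',d,T)
Q=(W-O)@F.T
h=cv2.cvtColor(p,cv2.COLOR_RGB2HSV)
b=((h[...,0]>100)&(h[...,0]<122)&(h[...,1]>120)&(h[...,2]>80)).astype(np.uint8)
k,l,s,cc=cv2.connectedComponentsWithStats(b)
def onplane(m,z):
    v,u=np.nonzero(m); return np.array([(rayplane('wrist',(a,b_),O+z*F[2],F[2],T)-O)@F.T for a,b_ in zip(u,v)])
for i in range(1,k):
    if s[i,4]>25 and 350<s[i,0]<440:
        print(s[i],'depth med',np.median(Q[l==i],0).round(4))
i=[i for i in range(1,k) if abs(s[i,0]-362)<4 and abs(s[i,1]-188)<4][0]
q=onplane(l==i,.012); print('lip z12 x',np.percentile(q[:,0],[0,1,5,50,95,99,100]).round(4),'y',np.percentile(q[:,1],[1,99]).round(4))
mid=abs(q[:,1])<.025; print(' mid x',np.percentile(q[mid,0],[0,1,5,95,99,100]).round(4))
qd=Q[l==i]; print('depth z hist',np.percentile(qd[:,2],[5,25,50,75,95]).round(4), 'x',np.percentile(qd[abs(qd[:,2]-.012)<.003][:,0],[2,50,98]).round(4))
# height profile along x at |y|<8mm and housing
for x in np.arange(-.07,.13,.004):
    m=(abs(Q[...,0]-x)<.002)&(abs(Q[...,1])<.010)&(d>0)&(Q[...,2]<.05)
    if m.sum()>3: print(round(x,3),m.sum(),np.percentile(Q[m][:,2],[10,50,90]).round(4), np.median(p[m],0))
E
```

```text
O [ 0.51353642 -0.18237556  0.08345794]
[423 105  13  17 180] depth med [ 0.0293 -0.0488  0.0089]
[421 162  12  15 132] depth med [-0.0466 -0.0492  0.0086]
[362 188  56  31 794] depth med [-0.0774 -0.0025  0.0119]
lip z12 x [-0.0943 -0.0937 -0.0924 -0.0775 -0.0661 -0.0649 -0.0646] y [-0.0357  0.0336]
 mid x [-0.094  -0.0936 -0.0924 -0.066  -0.0649 -0.0646]
depth z hist [-0.035   0.0114  0.0119  0.0123  0.0129] x [-0.0909 -0.0767 -0.0657]
-0.07 70 [-0.0531 -0.0508  0.0123] [165.  163.5 171. ]
-0.066 109 [-0.0543  0.0086  0.0122] [140. 154. 172.]
-0.062 41 [-0.0566 -0.0551 -0.0544] [169. 168. 171.]
-0.058 41 [-0.0579 -0.0571 -0.056 ] [170. 169. 172.]
-0.054 38 [-0.0591 -0.0584 -0.0575] [171. 169. 172.]
-0.05 44 [-0.0606 -0.0596 -0.0587] [172. 170. 172.]
-0.046 41 [-0.0626 -0.0614 -0.0604] [181. 180. 181.]
-0.042 17 [-0.0627 -0.0619 -0.0609] [244. 243. 242.]
-0.01 29 [-0.0481 -0.0474 -0.0465] [113. 110. 109.]
-0.006 47 [-0.0489 -0.048  -0.0474] [104. 100.  96.]
-0.002 15 [-0.0478 -0.0084 -0.0077] [247. 247. 247.]
0.002 51 [-0.0089 -0.0081 -0.0072] [247. 247. 247.]
0.006 50 [-0.0087 -0.0
[... 778 characters left out ...]
 [0.0213 0.022  0.023 ] [247. 247. 247.]
0.078 156 [-0.0006  0.0211  0.0226] [247. 247. 247.]
0.082 222 [-0.1071  0.0113  0.0201] [234.5 232.  229.5]
0.086 79 [-0.1209 -0.1195  0.0156] [57. 58. 60.]
0.09 127 [-0.1222  0.0137  0.0191] [60. 59. 61.]
0.094 212 [-0.1232  0.0122  0.019 ] [59. 58. 61.]
0.098 59 [-0.1256 -0.1243 -0.1229] [54. 55. 58.]
0.102 92 [-0.1267 -0.125  -0.0157] [58.  59.  62.5]
0.106 142 [-0.1277 -0.0167 -0.0151] [160. 161. 163.]
0.11 158 [-0.1293 -0.0164 -0.0152] [159. 159. 162.]
0.114 157 [-0.131  -0.0205 -0.0156] [83. 84. 87.]
0.118 64 [-0.1333 -0.1319 -0.1305] [57. 57. 60.]
0.122 58 [-0.1344 -0.1333 -0.1321] [56. 57. 59.]
0.126 61 [-0.1361 -0.1348 -0.1332] [57. 57. 59.]
```

>>> drive_tool([
  [1,[0.003,0.008,0],10.7],
  [1,[0.003,0.008,0],10.7],
  [1,[0.003,0.008,0],10.7],
  [1,[0.003,0.008,0],10.7],
  [1,[0.003,0.008,0],10.7],
  [1,[0.003,0.008,0],10.7],
  [1,[0.003,0.008,0],10.7],
  [1,[0.003,0.008,0],10.7],
  [1,[0.003,0.008,0],10.7],
  [1,[0.003,0.006,0],10.7],
])

```text
time: 3.65
ee_pos: [0.5284, 0.0438, 0.2932]
tcp_rot: [-179.9, -0.0, 103.4]
wrist_force: [0.9, 0.2, -1.3]
opening: 0.0855
```

>>> drive_tool([
  [1,[0,0,-0.02],10.7],
  [1,[0,0,-0.02],10.7],
  [1,[0,0,-0.02],10.7],
  [1,[0,0,-0.02],10.7],
  [1,[0,0,-0.02],10.7],
  [1,[0,0,-0.02],10.7],
  [1,[0,0,-0.02],8.8],
  [1,[0,0,0],0],
  [1,[0,0,0],0],
])

```text
time: 4.78
ee_pos: [0.5287, 0.0435, 0.1541]
tcp_rot: [-179.9, 0.0, 175.9]
wrist_force: [0.9, -0.2, 0.8]
opening: 0.0854
```

Run:
```python
from h import *
o=monitor.get_obs(); print(o['ee_pos'],o['tcp_rot'],o['q'].round(1))
from scipy.spatial.transform import Rotation as R
T=np.eye(4);T[:3,:3]=R.from_euler('xyz',o['tcp_rot'],degrees=True).as_matrix();T[:3,3]=o['ee_pos'];np.save('pics/Tw2.npy',T)
p,d=snap('wrist','w2')
W=pts('wrist',d,T)
m=(W[...,2]>0.030)&(W[...,2]<.046)&(W[...,0]>.49)&(W[...,0]<.58)&(W[...,1]>.01)&(W[...,1]<.08)
print('sink',m.sum(),np.median(W[m],0),cv2.minAreaRect((W[m][:,:2]*1000).astype(np.float32)))
```

```text
[0.52873407 0.0435442  0.15412979] [-1.79936577e+02  4.11354355e-02  1.75868679e+02] [ 4.7  1.4 -4.6 83.9 -0.1  8.9]
sink 1254 [0.52909641 0.04335501 0.03797892] ((530.4404907226562, 43.57117462158203), (39.9962043762207, 40.693389892578125), 86.1089859008789)
```

View pics/w2.png

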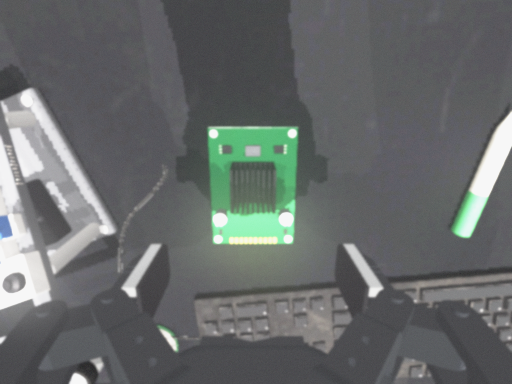

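The view from above shows the module square to the jaws, with the sink at (253,188). The sink centre measures (0.5304, 0.0436), which agrees with the earlier reading. Now down to grip.

>>> drive_tool([
  [1,[0.002,0,-0.04],0],
  [1,[0,0,-0.04],0],
  [1,[0,0,-0.03],0],
  [1,[0,0,-0.014],0],
  [0,[0,0,0],0],
  [0,[0,0,0],0],
  [0,[0,0,0],0],
  [0,[0,0,0],0],
  [0,[0,0,0],0],
], grip_force=25)

```text
time: 5.95
ee_pos: [0.5316, 0.0437, 0.0309]
tcp_rot: [-180.0, 0.1, 176.1]
wrist_force: [0.4, 1.0, 6.1]
opening: 0.0394
```

>>> drive_tool([
  [0,[0,0,0],0],
  [0,[0,0,0.01],0],
  [0,[0,0,0.04],0],
  [0,[0,0,0.05],0],
  [0,[0,0,0.05],0],
  [0,[0,0,0],0],
  [0,[0,0,0],0],
])

```text
time: 6.82
ee_pos: [0.5304, 0.0435, 0.1787]
tcp_rot: [-179.9, -0.0, 176.1]
wrist_force: [0.3, 0.1, -3.2]
opening: 0.0396
```

Run:
```python
from h import *
o=monitor.get_obs(); print(o['ee_pos'],o['tcp_rot'],o['wrist_force'],o['torque'],o['opening'])
p,d=snap('scene','s3');W=pts('scene',d)
a=cv2.resize(p[150:290,205:345],None,fx=4,fy=4,interpolation=cv2.INTER_CUBIC); cv2.imwrite('pics/s3b.png',a[:,:,::-1])
```

```text
[0.53036749 0.04348558 0.1787285 ] [-1.79920342e+02 -4.29324999e-02  1.76062392e+02] [ 0.33462033  0.08067656 -3.2435863 ] [-0.00472717 -0.01814019 -0.02293305] 0.039626637272025256
```

View pics/s3b.png

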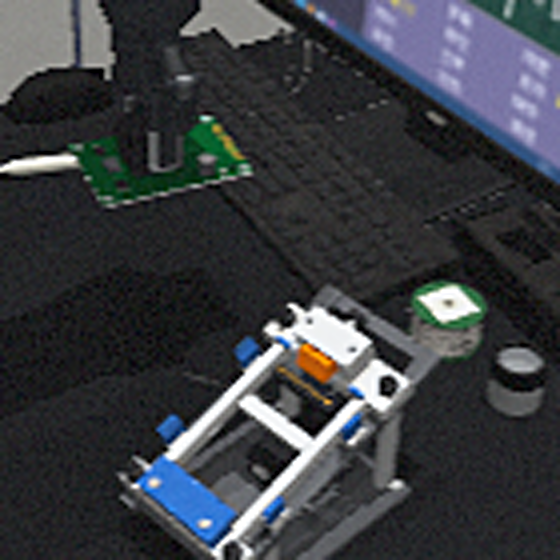

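```bash
cat >> h.py <<'E'
def greenplane(n,f,T=None,lo=(.3,-.35,.05),hi=(.75,.15,.35)):
    p,d=load(f);W=pts(n,d,T);h=cv2.cvtColor(p,cv2.COLOR_RGB2HSV)
    m=(h[...,0]>45)&(h[...,0]<85)&(h[...,1]>100)&(d>0)&np.all((W>lo)&(W<hi),-1)
    k,l,s,c=cv2.connectedComponentsWithStats(m.astype(np.uint8)); i=1+np.argmax(s[1:,4])
    P=W[cv2.erode((l==i).astype(np.uint8),np.ones((2,2)))>0]
    for it in range(6):
        c=np.median(P,0) if it==0 else P.mean(0)
        nn=np.linalg.svd(P-c,full_matrices=False)[2][2]; nn*=np.sign(nn[2]); e=(P-c)@nn; P=P[abs(e)<max(2*np.std(e),.001)]
    print('green',len(P),c.round(4),'n',nn.round(3),'tilt',np.degrees(np.arccos(nn[2])).round(1),'uphill yaw',np.degrees(np.arctan2(-nn[1],-nn[0])).round(1),'sd',e.std().round(4)); return c,nn,W[(l==i)]
E
python3 - <<'E'
from h import *
greenplane('scene','s3')
v=np.array([-.0675,.0305])
for th in (-20,-15,-10,-5,0,5,8,11):
    t=np.radians(th);U=np.array([.058,.0235])
    x,z=U+np.array([np.cos(t)*v[0]-np.sin(t)*v[1],np.sin(t)*v[0]+np.cos(t)*v[1]])
    l=U+np.array([-.12*np.cos(t),-.12*np.sin(t)])
    w=O+x*F[0]+z*F[2]; print(th,'tcp',w.round(4),'lower edge deck',l.round(4))
print(F[0],F[1])
E
```

```text
green 166 [0.5305 0.0305 0.1501] n [0.002 0.001 1.   ] tilt 0.1 uphill yaw -146.8 sd 0.0008
-20 tcp [ 0.4933 -0.1882  0.1559] lower edge deck [-0.0548  0.0645]
-15 tcp [ 0.491  -0.1889  0.1499] lower edge deck [-0.0579  0.0546]
-10 tcp [ 0.4892 -0.1894  0.1437] lower edge deck [-0.0602  0.0443]
-5 tcp [ 0.488  -0.1898  0.1374] lower edge deck [-0.0615  0.034 ]
0 tcp [ 0.4872 -0.19    0.131 ] lower edge deck [-0.062   0.0235]
5 tcp [ 0.487  -0.1901  0.1245] lower edge deck [-0.0615  0.013 ]
8 tcp [ 0.4872 -0.19    0.1206] lower edge deck [-0.0608  0.0068]
11 tcp [ 0.4875 -0.1899  0.1168] lower edge deck [-0.0598  0.0006]
[0.90238089 0.26216588 0.34202014] [-0.27899111  0.96029369  0.        ]
```

>>> drive_tool([
  [0,[-0.003,-0.02,0.015],2.1],
  [0,[-0.005,-0.033,0],3],
  [0,[-0.006,-0.04,0],3],
  [0,[-0.006,-0.04,0],3],
  [0,[-0.006,-0.04,0],3],
  [0,[-0.005,-0.033,0],3],
  [0,[-0.004,-0.025,0],3],
  [0,[0,0,-0.01],0],
  [0,[0,0,-0.01],0],
  [0,[0,0,0],0],
], grip_force=20)

```text
time: 8.12
ee_pos: [0.4951, -0.1865, 0.1725]
tcp_rot: [180.0, -0.1, -163.8]
wrist_force: [-0.3, -0.8, -3.2]
opening: 0.0396
```

Run:
```python
from h import *
o=monitor.get_obs(); print(o['ee_pos'],o['tcp_rot'],o['wrist_force'],o['torque'],o['opening'])
p,d=snap('scene','s4')
a=cv2.resize(p[170:310,215:355],None,fx=4,fy=4,interpolation=cv2.INTER_CUBIC); cv2.imwrite('pics/s4b.png',a[:,:,::-1])
greenplane('scene','s4')
```

```text
[ 0.49506934 -0.18646113  0.17253792] [ 1.79966900e+02 -1.25958669e-01 -1.63803328e+02] [-0.31841418 -0.78742294 -3.22604705] [-0.01635506  0.01733006  0.00295581] 0.03960381900908388
green 240 [ 0.4807 -0.2054  0.1441] n [0.002 0.002 1.   ] tilt 0.1 uphill yaw -126.5 sd 0.0008
```

View pics/s4b.png

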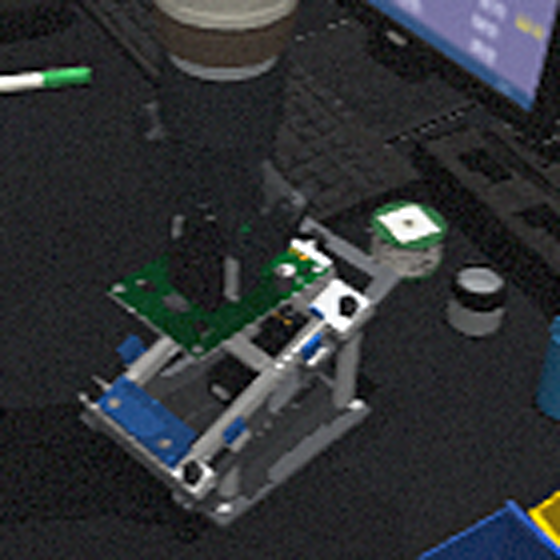

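>>> drive_tool([
  [0,[0,-0.001,-0.012],0],
  [0,[0,0,-0.004],0],
  [0,[0,0,-0.002],0],
  [0,[-0.001,0,-0.003],0],
  [0,[-0.001,0,-0.003],0],
  [0,[0,0,0],0],
])

```text
time: 8.93
ee_pos: [0.4937, -0.1887, 0.1507]
tcp_rot: [-179.9, 0.0, -163.9]
wrist_force: [-0.5, -1.1, 2.2]
opening: 0.0397
```

```bash
cat > look.py <<'E'
import sys
from h import *
f=sys.argv[1]
o=monitor.get_obs(); print(o['time'],o['ee_pos'].round(4),o['wrist_force'].round(1),o['torque'].round(3),o['opening'].round(4))
p,d=snap('scene',f)
a=cv2.resize(p[185:305,225:345],None,fx=4.5,fy=4.5,interpolation=cv2.INTER_CUBIC); cv2.imwrite(f'pics/{f}b.png',a[:,:,::-1])
c,n,P=greenplane('scene',f)
q=(P-O)@F.T; nq=F@n; print('theta rel deck',np.degrees(np.arctan2(-nq[0],nq[2])).round(1),'deck c',((c-O)@F.T).round(4),'roll',np.degrees(np.arctan2(nq[1],nq[2])).round(1),'green x range',np.percentile(q[:,0],[0,1,99,100]).round(4),'y',np.percentile(q[:,1],[0,1,99,100]).round(4))
xl,xh=np.percentile(q[:,0],[1,99])
for lo,hi in((xl-.002,xl+.004),(xh-.004,xh+.002)):
    k=(q[:,0]>=lo)&(q[:,0]<=hi); print('top-face z near x',q[k,0].mean().round(4),np.median(q[k,2]).round(4))
E
python3 look.py s5
```

```text
Traceback (most recent call last):
  File "look.py", line 4, in <module>
    o=monitor.get_obs(); print(o['time'],o['ee_pos'].round(4),o['wrist_force'].round(1),o['torque'].round(3),o['opening'].round(4))
                                                                                                             ^^^^^^^^^^^^^^^^^^
AttributeError: 'float' object has no attribute 'round'
```

```bash
sed -i "s/o\['opening'\].round(4)/round(o['opening'],4)/" look.py; python3 look.py s5
```

```text
8.925 [ 0.4937 -0.1887  0.1507] [-0.5 -1.1  2.2] [-0.215 -0.109 -0.011] 0.0397
green 253 [ 0.4804 -0.2068  0.1212] n [-0.064 -0.016  0.998] tilt 3.7 uphill yaw 13.8 sd 0.001
theta rel deck -16.3 deck c [-0.0234 -0.0142  0.0487] roll 0.2 green x range [-0.0578 -0.0566  0.0532  0.0549] y [-0.0518 -0.0424  0.0401  0.0436]
top-face z near x -0.055 0.0581
top-face z near x 0.052 0.0275
```

View pics/s5b.png

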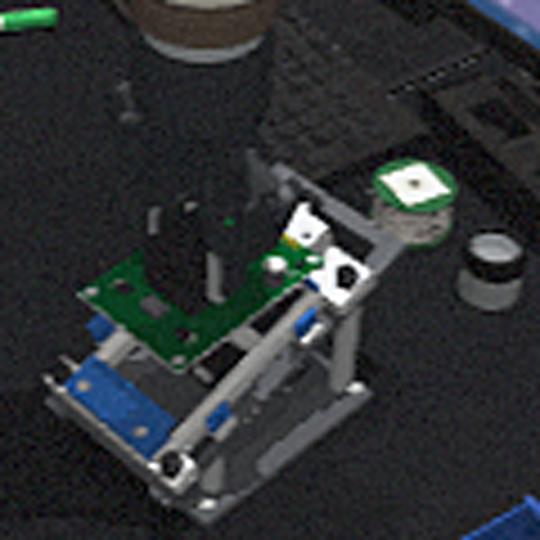

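>>> drive_tool([
  [0,[0.002,0.001,0],0],
  [0,[-0.001,0,-0.003],0],
  [0,[-0.001,0,-0.003],0],
  [0,[-0.001,0,-0.003],0],
  [0,[0,0,-0.003],0],
  [0,[0,0,0],0],
])

```text
time: 9.72
ee_pos: [0.4922, -0.1881, 0.1383]
tcp_rot: [-179.9, -0.1, -163.9]
wrist_force: [-3.2, -2.9, 1.8]
opening: 0.0394
```

```bash
python3 look.py s6
```

```text
9.725 [ 0.4922 -0.1881  0.1383] [-3.2 -2.9  1.8] [-0.624  0.406 -0.141] 0.0394
green 256 [ 0.4827 -0.2059  0.1068] n [-0.236 -0.067  0.969] tilt 14.2 uphill yaw 15.9 sd 0.0009
theta rel deck -5.8 deck c [-0.026  -0.014   0.0344] roll 0.1 green x range [-0.0612 -0.0607  0.0537  0.0634] y [-0.0552 -0.0411  0.0415  0.0443]
top-face z near x -0.0592 0.0376
top-face z near x 0.0526 0.026
```

View pics/s6b.png

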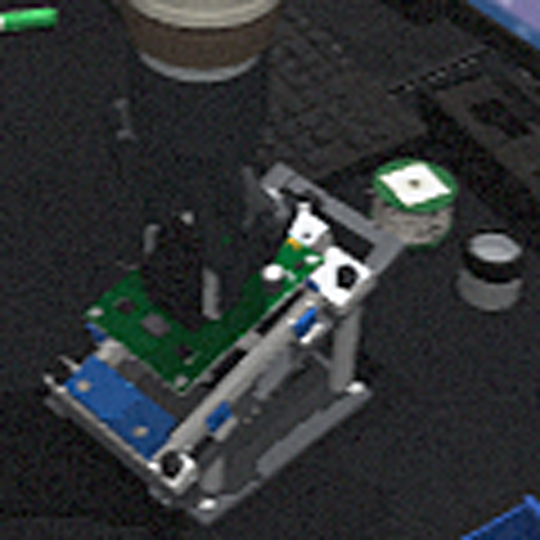

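>>> drive_tool([
  [0,[0.001,0.0005,-0.003],0],
  [0,[0.001,0,-0.003],0],
  [0,[0,0,-0.003],0],
  [0,[0,0,-0.003],0],
  [0,[0,0,0],0],
])

```text
time: 10.4
ee_pos: [0.4938, -0.1872, 0.1261]
tcp_rot: [-179.9, -0.1, -163.9]
wrist_force: [-5.0, -2.2, 1.0]
opening: 0.0397
```

```bash
python3 look.py s7
```

```text
10.4 [ 0.4938 -0.1872  0.1261] [-5.  -2.2  1. ] [-0.342  0.756  0.036] 0.0397
green 240 [ 0.4874 -0.2026  0.0929] n [-0.391 -0.102  0.915] tilt 23.8 uphill yaw 14.7 sd 0.001
theta rel deck 3.8 deck c [-0.0257 -0.0121  0.0194] roll 0.6 green x range [-0.0611 -0.0595  0.0557  0.0584] y [-0.0503 -0.0401  0.0404  0.0436]
top-face z near x -0.0582 0.0166
top-face z near x 0.0553 0.0265
```

View pics/s7b.png

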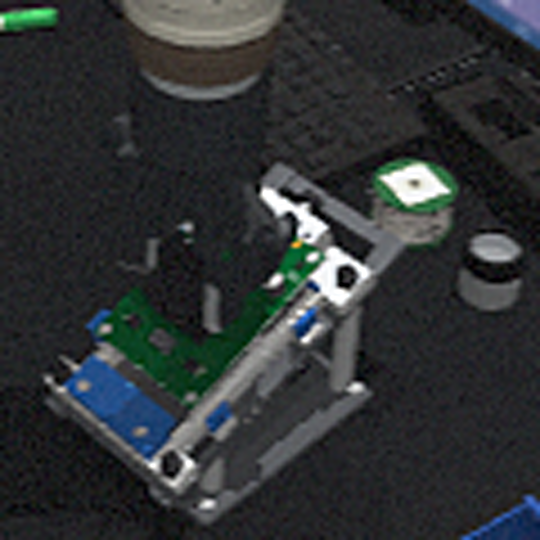

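>>> drive_tool([
  [0,[0.001,0,-0.003],0],
  [0,[0,0,-0.002],0],
  [0,[0,0,-0.002],0],
  [0,[0,0,0],0],
])

```text
time: 10.95
ee_pos: [0.4947, -0.187, 0.1191]
tcp_rot: [-180.0, -0.1, -163.8]
wrist_force: [-6.0, -1.3, 3.0]
opening: 0.0394
```

```bash
python3 look.py s8
```

```text
10.95 [ 0.4947 -0.187   0.1191] [-6.  -1.3  3. ] [-0.141  0.826  0.074] 0.0394
green 221 [ 0.492  -0.2048  0.0853] n [-0.499 -0.13   0.857] tilt 31.0 uphill yaw 14.6 sd 0.001
theta rel deck 11.0 deck c [-0.0247 -0.0156  0.0109] roll 0.9 green x range [-0.0591 -0.0585  0.055   0.0586] y [-0.0603 -0.0405  0.0403  0.0423]
top-face z near x -0.0567 0.0046
top-face z near x 0.0539 0.027
```

View pics/s8b.png

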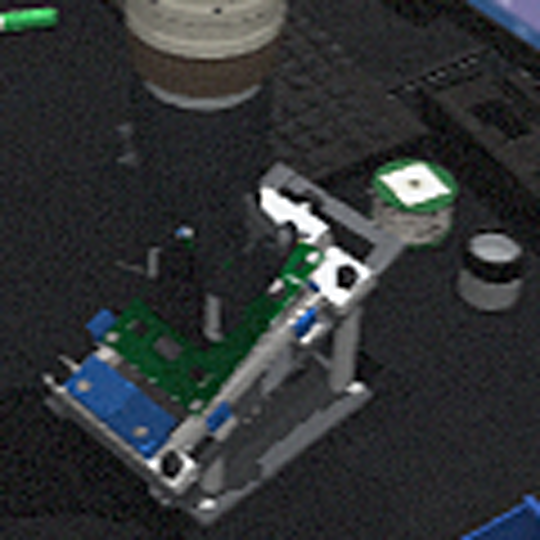

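The scene view shows the board 11° steeper than the slope, resting on the housing and the rails. Its lower edge is about 6 mm up from the blue lip, near (190,405). Now I'll slide it down the slope.

>>> drive_tool([
  [0,[-0.0018,-0.0005,-0.0006],0],
  [0,[-0.0018,-0.0005,-0.0006],0],
  [0,[-0.0018,-0.0005,-0.0006],0],
  [0,[-0.0018,-0.0005,-0.0006],0],
  [0,[0,0,0],0],
])

```text
time: 11.62
ee_pos: [0.4882, -0.189, 0.1166]
tcp_rot: [-179.9, -0.0, -163.8]
wrist_force: [-0.5, 0.8, -2.5]
opening: 0.0398
```

```bash
python3 look.py s9
```

```text
11.625 [ 0.4882 -0.189   0.1166] [-0.5  0.8 -2.5] [ 0.009 -0.022 -0.028] 0.0398
green 227 [ 0.4827 -0.2037  0.0816] n [-0.482 -0.121  0.868] tilt 29.8 uphill yaw 14.0 sd 0.0011
theta rel deck 9.8 deck c [-0.0341 -0.0119  0.0105] roll 1.1 green x range [-0.066  -0.0655  0.0477  0.0567] y [-0.056  -0.0409  0.0416  0.0431]
top-face z near x -0.0638 0.0046
top-face z near x 0.0473 0.0273
```

View pics/s9b.png

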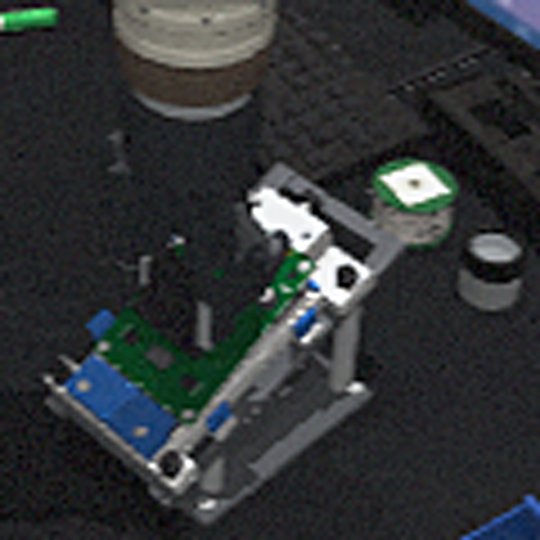

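>>> drive_tool([
  [0,[-0.0018,-0.0005,-0.0007],0],
  [0,[-0.0018,-0.0005,-0.0007],0],
  [0,[0,0,0],0],
])

```text
time: 12.05
ee_pos: [0.4847, -0.19, 0.1154]
tcp_rot: [-179.9, -0.0, -163.8]
wrist_force: [-0.2, -0.0, -2.2]
opening: 0.0398
```

>>> drive_tool([
  [0,[-0.0014,-0.0004,-0.0005],0],
  [0,[0,0,0],0],
])

```text
time: 12.3
ee_pos: [0.4834, -0.1904, 0.115]
tcp_rot: [-179.9, -0.0, -163.8]
wrist_force: [-1.0, 0.1, -2.4]
opening: 0.0395
```

>>> drive_tool([
  [0,[-0.0014,-0.0004,-0.0005],0],
  [0,[0,0,0],0],
])

```text
time: 12.55
ee_pos: [0.4819, -0.1908, 0.1145]
tcp_rot: [-179.9, -0.0, -163.8]
wrist_force: [-0.3, -0.5, -1.6]
opening: 0.0397
```

>>> drive_tool([
  [0,[-0.0009,-0.0003,-0.0003],0],
  [0,[0,0,0],0],
])

```text
time: 12.8
ee_pos: [0.4811, -0.1911, 0.1142]
tcp_rot: [-179.9, 0.0, -163.8]
wrist_force: [0.3, -0.6, -3.3]
opening: 0.0393
```

```bash
python3 look.py s10
```

```text
12.8 [ 0.4811 -0.1911  0.1142] [ 0.3 -0.6 -3.3] [0.036 0.059 0.027] 0.0393
green 201 [ 0.4818 -0.2097  0.0821] n [-0.495 -0.146  0.856] tilt 31.1 uphill yaw 16.4 sd 0.0012
theta rel deck 11.1 deck c [-0.0363 -0.0174  0.0118] roll -0.1 green x range [-0.0741 -0.07    0.0412  0.0503] y [-0.0538 -0.0408  0.0404  0.0432]
top-face z near x -0.0676 0.0055
top-face z near x 0.0408 0.0259
```

View pics/s10b.png

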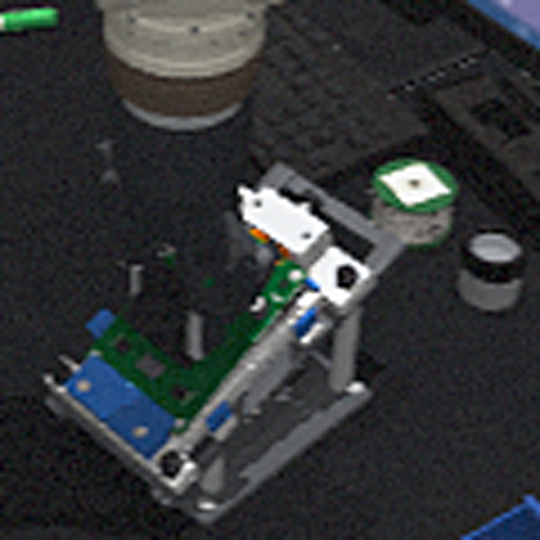

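>>> drive_tool([
  [0,[-0.0009,-0.0003,-0.0003],0],
  [0,[0,0,0],0],
])

```text
time: 13.1
ee_pos: [0.4802, -0.1914, 0.1139]
tcp_rot: [-179.9, -0.0, -163.8]
wrist_force: [-0.3, -0.4, -3.1]
opening: 0.0396
```

>>> drive_tool([
  [0,[-0.0009,-0.0003,-0.0003],0],
  [0,[0,0,0],0],
])

```text
time: 13.35
ee_pos: [0.4793, -0.1917, 0.1136]
tcp_rot: [-179.9, -0.0, -163.8]
wrist_force: [-0.0, -0.5, -2.9]
opening: 0.0394
```

>>> drive_tool([
  [0,[-0.0009,-0.0003,-0.0003],0],
  [0,[0,0,0],0],
])

```text
time: 13.6
ee_pos: [0.4783, -0.192, 0.1133]
tcp_rot: [-179.9, -0.0, -163.8]
wrist_force: [1.1, 0.5, -2.2]
opening: 0.0402
```

>>> drive_tool([
  [0,[-0.0009,-0.0003,-0.0003],0],
  [0,[0,0,0],0],
])

```text
time: 13.85
ee_pos: [0.4779, -0.1922, 0.1132]
tcp_rot: [-179.9, 0.1, -163.8]
wrist_force: [2.4, 1.8, -2.8]
opening: 0.0394
```

>>> drive_tool([
  [0,[0.001,0.0003,-0.001],0],
  [0,[0.001,0.0003,-0.001],0],
  [0,[0,0,0],0],
])

```text
time: 14.22
ee_pos: [0.4796, -0.1918, 0.1115]
tcp_rot: [-179.9, 0.0, -163.8]
wrist_force: [-1.3, 1.0, 4.7]
opening: 0.0399
```

```bash
python3 look.py s11
```

```text
14.225 [ 0.4796 -0.1918  0.1115] [-1.3  1.   4.7] [0.098 0.6   0.055] 0.0399
green 183 [ 0.484  -0.212   0.0818] n [-0.48  -0.144  0.865] tilt 30.1 uphill yaw 16.7 sd 0.001
theta rel deck 10.1 deck c [-0.035  -0.0203  0.011 ] roll -0.2 green x range [-0.0705 -0.0671  0.0387  0.0495] y [-0.0527 -0.0407  0.0397  0.0416]
top-face z near x -0.0651 0.0051
top-face z near x 0.0373 0.0231
```

View pics/s11b.png

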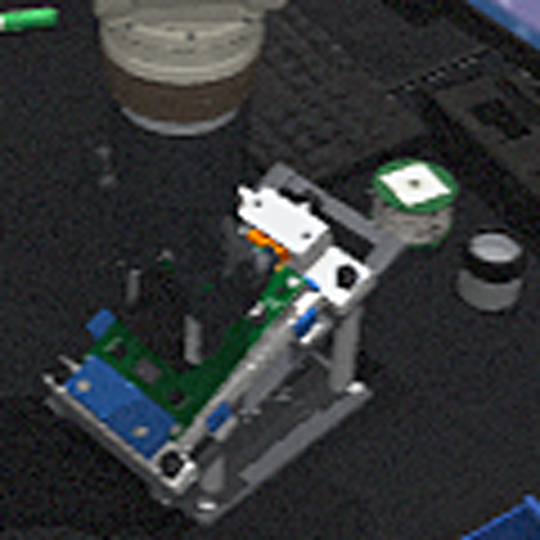

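>>> drive_tool([
  [0,[0.001,0.0003,-0.001],0],
  [0,[0.001,0.0003,-0.001],0],
  [0,[0,0,0],0],
])

```text
time: 14.65
ee_pos: [0.4819, -0.1912, 0.1096]
tcp_rot: [-179.9, 0.1, -163.8]
wrist_force: [1.0, 0.7, 5.1]
opening: 0.0399
```

>>> drive_tool([
  [0,[0.0005,0.0002,-0.001],0],
  [0,[0.0005,0.0002,-0.0005],0],
  [0,[0,0,0],0],
])

```text
time: 15.02
ee_pos: [0.4828, -0.1909, 0.1089]
tcp_rot: [-179.9, 0.1, -163.8]
wrist_force: [-3.2, 0.9, 11.0]
opening: 0.0397
```

```bash
python3 look.py s12
```

```text
15.025 [ 0.4828 -0.1909  0.1089] [-3.2  0.9 11. ] [0.234 0.999 0.023] 0.0397
green 195 [ 0.4822 -0.2081  0.0784] n [-0.429 -0.131  0.894] tilt 26.7 uphill yaw 16.9 sd 0.0011
theta rel deck 6.7 deck c [-0.0368 -0.016   0.008 ] roll -0.3 green x range [-0.0711 -0.0672  0.0387  0.0467] y [-0.0562 -0.0413  0.0408  0.0423]
top-face z near x -0.0651 0.0048
top-face z near x 0.0377 0.0168
```

>>> drive_tool([
  [0.65,[0,0,0],0],
  [0.65,[0,0,0],0],
  [0.65,[0,0,0],0],
  [0.65,[0,0,0.005],0],
  [0.65,[0,0,0.03],0],
  [0.65,[0,0,0.04],0],
  [0.65,[0,0,0],0],
])

```text
time: 15.95
ee_pos: [0.4838, -0.1912, 0.186]
tcp_rot: [-179.7, 0.2, -163.8]
wrist_force: [-0.5, -0.4, -0.1]
opening: 0.0556
```

```bash
python3 look.py s13;  python3 - <<'E'
from h import *
from scipy.spatial.transform import Rotation as R
o=monitor.get_obs()
T=np.eye(4);T[:3,:3]=R.from_euler('xyz',o['tcp_rot'],degrees=True).as_matrix();T[:3,3]=o['ee_pos'];np.save('pics/Tw13.npy',T)
p,d=snap('wrist','w13')
c,n,P=greenplane('wrist','w13',T)
q=(P-O)@F.T; nq=F@n;print('theta',np.degrees(np.arctan2(-nq[0],nq[2])),'x',np.percentile(q[:,0],[1,99]),'y',np.percentile(q[:,1],[1,99]))
E
```

```text
15.95 [ 0.4838 -0.1912  0.186 ] [-0.5 -0.4 -0.1] [ 0.04   0.057 -0.008] 0.0556
green 318 [ 0.4977 -0.1992  0.0868] n [-0.421 -0.124  0.898] tilt 26.1 uphill yaw 16.5 sd 0.001
theta rel deck 6.1 deck c [-0.0176 -0.0118  0.01  ] roll -0.1 green x range [-0.0702 -0.0669  0.0368  0.0471] y [-0.0409 -0.0403  0.0403  0.0425]
top-face z near x -0.0649 0.0052
top-face z near x 0.0354 0.016
green 2911 [ 0.4799 -0.1894  0.08  ] n [-0.422 -0.124  0.898] tilt 26.1 uphill yaw 16.4 sd 0.0005
theta 6.114713909905949 x [-0.06580729  0.00612691] y [-0.03980501  0.04032196]
```

View pics/s13b.png

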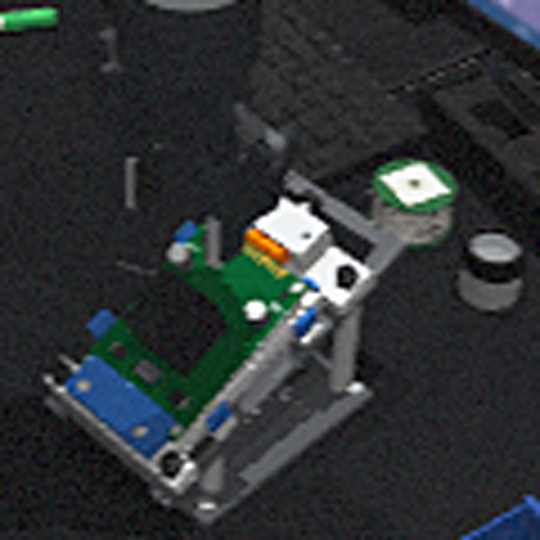

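View pics/w13.png

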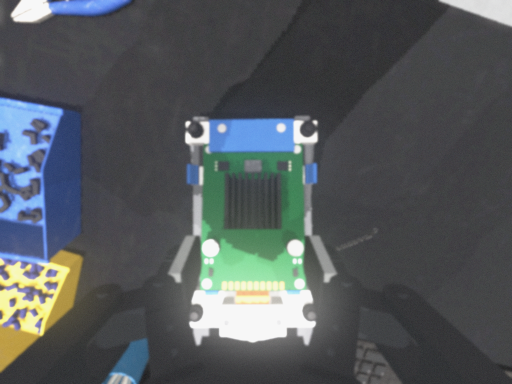

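The views show the board tucked under the lip and leaning on the bolt nose at 6.1°, centred between the guides. The gold pads are below the orange bolt at (253,292). Next I'll close the fingers and press.

>>> drive_tool([
  [0,[0.0125,0.004,0],0],
  [0,[0.012,0.0035,0],0],
  [0,[0.012,0.0035,-0.01],0],
  [0,[0,0,-0.018],0],
  [0,[0,0,-0.016],0],
  [0,[0,0,-0.008],0],
  [0,[0,0,0],0],
])

```text
time: 16.92
ee_pos: [0.5185, -0.1797, 0.1298]
tcp_rot: [-180.0, -0.1, -163.9]
wrist_force: [-0.2, 0.0, 0.8]
opening: 0.0004
```

```bash
python3 look.py s14
```

```text
16.925 [ 0.5185 -0.1797  0.1298] [-0.2  0.   0.8] [ 0.014  0.007 -0.034] 0.0004
green 278 [ 0.4935 -0.204   0.0846] n [-0.42  -0.123  0.899] tilt 25.9 uphill yaw 16.4 sd 0.0012
theta rel deck 5.9 deck c [-0.0233 -0.0152  0.0097] roll -0.1 green x range [-0.0699 -0.067   0.0366  0.0443] y [-0.0421 -0.0411  0.0411  0.0447]
top-face z near x -0.0653 0.0052
top-face z near x 0.0354 0.0156
```

View pics/s14b.png

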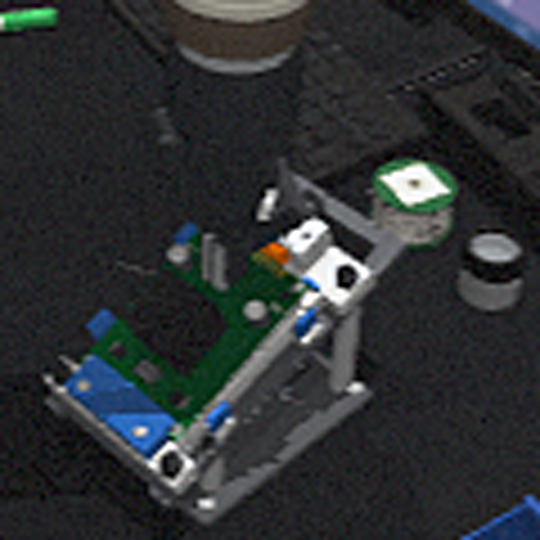

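>>> drive_tool([
  [0,[0.003,0.001,0],0],
  [0,[0,0,-0.002],0],
  [0,[0,0,-0.001],0],
  [0,[0,0,0],0],
])

```text
time: 17.48
ee_pos: [0.5222, -0.1787, 0.1277]
tcp_rot: [-179.9, 0.0, -163.8]
wrist_force: [1.0, 0.2, 0.3]
opening: 0.0002
```

>>> drive_tool([
  [0,[0,0,-0.001],0],
  [0,[0,0,-0.001],0],
  [0,[0,0,0],0],
])

```text
time: 17.85
ee_pos: [0.5225, -0.1787, 0.1267]
tcp_rot: [-179.9, 0.1, -163.8]
wrist_force: [-0.6, 1.9, 7.6]
opening: -0.0001
```

>>> drive_tool([
  [0,[0,0,-0.001],0],
  [0,[0,0,0],0],
])

```text
time: 18.1
ee_pos: [0.5227, -0.1787, 0.1261]
tcp_rot: [-179.9, 0.1, -163.8]
wrist_force: [-0.5, 1.5, 10.2]
opening: -0.0001
```

>>> drive_tool([
  [0,[0,0,-0.001],0],
  [0,[0,0,0],0],
])

```text
time: 18.35
ee_pos: [0.523, -0.1786, 0.1254]
tcp_rot: [-179.9, 0.2, -163.8]
wrist_force: [0.7, 2.2, 10.3]
opening: 0.0001
```

>>> drive_tool([
  [0,[0,0,-0.001],0],
  [0,[0,0,0],0],
])

```text
time: 18.6
ee_pos: [0.5233, -0.1785, 0.1247]
tcp_rot: [-179.9, 0.2, -163.8]
wrist_force: [1.0, 3.3, 12.7]
opening: -0.0001
```

```bash
python3 look.py s15
```

```text
18.6 [ 0.5233 -0.1785  0.1247] [ 1.   3.3 12.7] [ 0.739 -0.221  0.014] -0.0001
green 270 [ 0.4951 -0.2037  0.0834] n [-0.398 -0.106  0.911] tilt 24.3 uphill yaw 14.9 sd 0.0011
theta rel deck 4.3 deck c [-0.0223 -0.0153  0.008 ] roll 0.5 green x range [-0.078  -0.0674  0.0377  0.0462] y [-0.0419 -0.0404  0.0421  0.0436]
top-face z near x -0.0653 0.0046
top-face z near x 0.0361 0.0123
```

View pics/s15b.png

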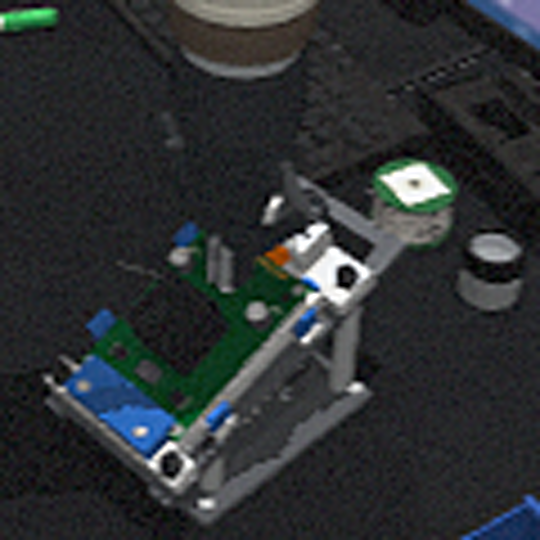

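>>> drive_tool([
  [0,[0,0,-0.001],0],
  [0,[0,0,0],0],
])

```text
time: 18.9
ee_pos: [0.5236, -0.1785, 0.124]
tcp_rot: [-179.8, 0.3, -163.8]
wrist_force: [1.2, 3.5, 14.6]
opening: -0.0002
```

>>> drive_tool([
  [0,[0,0,-0.001],0],
  [0,[0,0,0],0],
])

```text
time: 19.15
ee_pos: [0.5238, -0.1784, 0.1232]
tcp_rot: [-179.8, 0.3, -163.8]
wrist_force: [2.9, 4.5, 14.2]
opening: 0.0002
```

>>> drive_tool([
  [0,[0,0,-0.001],0],
  [0,[0,0,0],0],
])

```text
time: 19.4
ee_pos: [0.524, -0.1784, 0.1226]
tcp_rot: [-179.8, 0.4, -163.8]
wrist_force: [2.2, 4.5, 16.8]
opening: -0.0001
```

>>> drive_tool([
  [0,[0,0,0.006],0],
  [0,[0,0,0.005],0],
  [0,[0.003,0.0005,0],0],
  [0,[0,0,0],0],
])

```text
time: 19.9
ee_pos: [0.5251, -0.1781, 0.13]
tcp_rot: [-179.9, -0.0, -163.8]
wrist_force: [0.1, 0.4, -0.0]
opening: 0.0
```

```bash
python3 look.py s16;  python3 - <<'E'
from h import *
from scipy.spatial.transform import Rotation as R
o=monitor.get_obs()
T=np.eye(4);T[:3,:3]=R.from_euler('xyz',o['tcp_rot'],degrees=True).as_matrix();T[:3,3]=o['ee_pos']
p,d=snap('wrist','w16')
a=cv2.resize(p[100:384,130:380],None,fx=2,fy=2,interpolation=cv2.INTER_CUBIC);cv2.imwrite('pics/w16b.png',a[:,:,::-1])
E
```

```text
19.9 [ 0.5251 -0.1781  0.13  ] [ 0.1  0.4 -0. ] [0.043 0.011 0.014] 0.0
green 279 [ 0.4954 -0.2008  0.0855] n [-0.421 -0.122  0.899] tilt 26.0 uphill yaw 16.2 sd 0.001
theta rel deck 6.0 deck c [-0.0205 -0.0126  0.0096] roll 0.0 green x range [-0.0703 -0.067   0.0366  0.0413] y [-0.0406 -0.0398  0.0411  0.0429]
top-face z near x -0.0651 0.0051
top-face z near x 0.0356 0.0148
```

View pics/s16b.png

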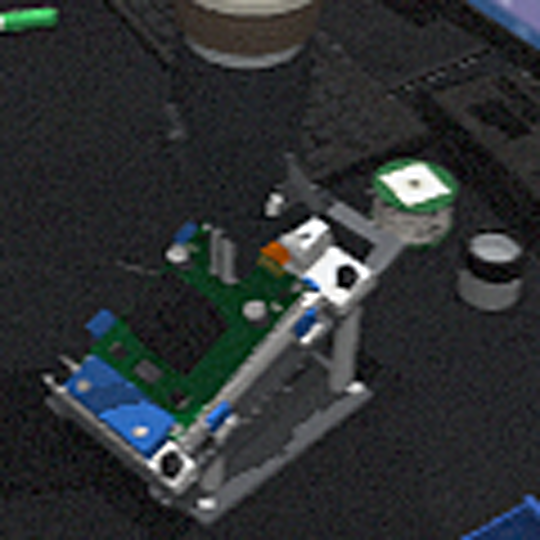

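View pics/w16b.png

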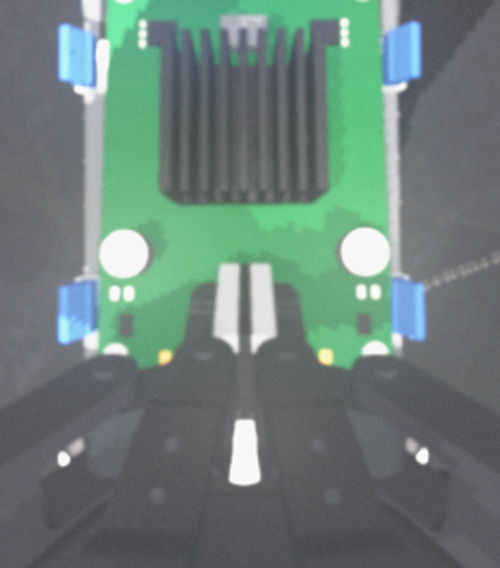

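>>> drive_tool([
  [0,[0,0,-0.002],0],
  [0,[0.0005,0.0001,-0.001],0],
  [0,[0.0005,0.0001,-0.001],0],
  [0,[0.0005,0.0001,-0.001],0],
  [0,[0.0005,0.0001,-0.001],0],
  [0,[0,0,0],0],
])

```text
time: 20.75
ee_pos: [0.5268, -0.1779, 0.1256]
tcp_rot: [-179.9, 0.0, -163.8]
wrist_force: [-4.4, 0.6, 10.1]
opening: 0.0003
```

>>> drive_tool([
  [0,[0.0008,0,-0.0015],0],
  [0,[0.0008,0,-0.0015],0],
  [0,[0,0,0],0],
])

```text
time: 21.12
ee_pos: [0.5286, -0.1777, 0.1212]
tcp_rot: [-179.9, -0.0, -163.8]
wrist_force: [-0.3, -0.0, -0.5]
opening: -0.0003
```

>>> drive_tool([
  [0,[0.0005,0,-0.001],0],
  [0,[0.0005,0,-0.001],0],
  [0,[0,0,0],0],
])

```text
time: 21.5
ee_pos: [0.5294, -0.1777, 0.1194]
tcp_rot: [-179.9, -0.0, -163.8]
wrist_force: [-4.4, 1.1, 3.9]
opening: 0.0002
```

```bash
python3 look.py s17
```

```text
21.5 [ 0.5294 -0.1777  0.1194] [-4.4  1.1  3.9] [ 0.107  0.655 -0.   ] 0.0002
green 249 [ 0.496  -0.202   0.0795] n [-0.333 -0.087  0.939] tilt 20.1 uphill yaw 14.7 sd 0.0012
theta rel deck 0.1 deck c [-0.0223 -0.0139  0.0039] roll 0.5 green x range [-0.0708 -0.0669  0.0375  0.0408] y [-0.0418 -0.0408  0.041   0.0421]
top-face z near x -0.065 0.0036
top-face z near x 0.0362 0.0046
```

View pics/s17b.png

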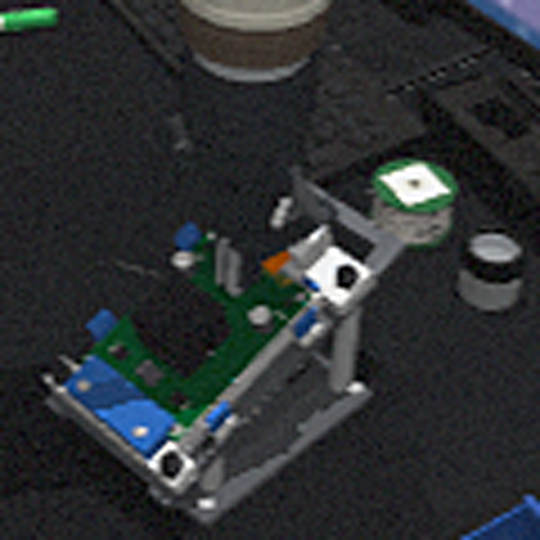

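>>> drive_tool([
  [0,[0,0,0.01],0],
  [0,[-0.005,0,0.04],0],
  [0,[-0.02,-0.005,0.05],0],
  [0,[-0.03,-0.01,0.03],0],
  [0,[0,0,0],0],
  [0,[0,0,0],0],
])

```text
time: 22.3
ee_pos: [0.475, -0.1928, 0.2492]
tcp_rot: [-179.9, 0.0, -163.8]
wrist_force: [-0.3, 0.1, -0.5]
opening: 0.0002
```

```bash
python3 look.py s18;  python3 - <<'E'
from h import *
from scipy.spatial.transform import Rotation as R
o=monitor.get_obs()
T=np.eye(4);T[:3,:3]=R.from_euler('xyz',o['tcp_rot'],degrees=True).as_matrix();T[:3,3]=o['ee_pos']
p,d=snap('wrist','w18')
c,n,P=greenplane('wrist','w18',T)
q=(P-O)@F.T; nq=F@n;print('theta',np.degrees(np.arctan2(-nq[0],nq[2])),'z',((c-O)@F.T),'x',np.percentile(q[:,0],[1,99]),'y',np.percentile(q[:,1],[1,99]))
a=cv2.resize(p[60:330,120:390],None,fx=2.2,fy=2.2,interpolation=cv2.INTER_CUBIC);cv2.imwrite('pics/w18b.png',a[:,:,::-1])
snap('top','t18')
E
```

```text
22.3 [ 0.475  -0.1928  0.2492] [-0.3  0.1 -0.5] [-0.023 -0.025  0.037] 0.0002
green 387 [ 0.5061 -0.1941  0.0845] n [-0.342 -0.094  0.935] tilt 20.8 uphill yaw 15.4 sd 0.0012
theta rel deck 0.8 deck c [-0.0094 -0.0092  0.0045] roll 0.3 green x range [-0.0704 -0.0669  0.0382  0.0412] y [-0.0422 -0.0403  0.0414  0.0427]
top-face z near x -0.0652 0.0041
top-face z near x 0.037 0.0047
green 2067 [ 0.4863 -0.1901  0.0782] n [-0.338 -0.101  0.936] tilt 20.7 uphill yaw 16.6 sd 0.0005
theta 0.6594638558381051 z [-0.02841394  0.00019698  0.00473569] x [-0.06540702  0.01691557] y [-0.03952484  0.039616  ]
```

View pics/s18b.png

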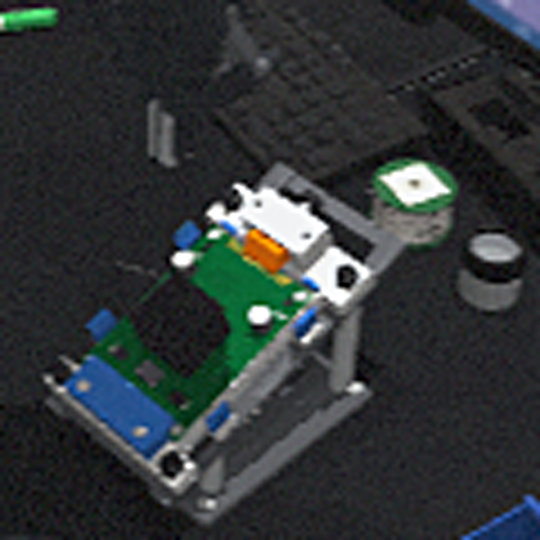

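View pics/w18b.png

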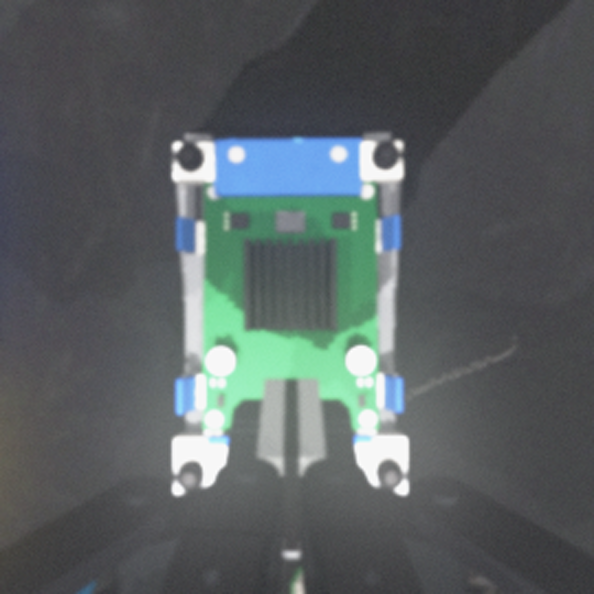

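View pics/t18.png

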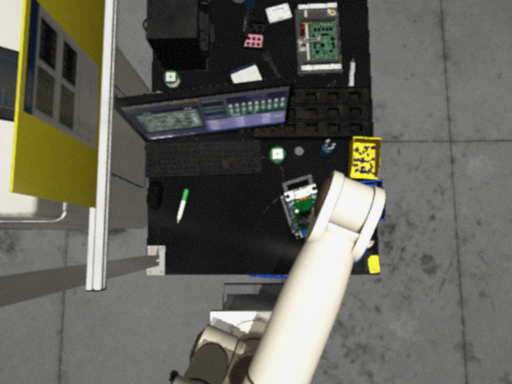

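With the arm clear, the scene view shows the orange bolt at (265,250) lying over the gold-pad edge. The board sits 0.7° off the slope, which matches it bearing on the bolt's 5.2 mm underside. Nothing else appears to have moved, so I'm handing in.

```bash
python3 -c "
from workcell import job; print(job.job_done())"
```

```text
the job is handed in; nothing more can be done
None
```

The power module is latched in the nest, and I handed the job in at about 22.5 s of the 51 s allowed; no verdict was reported.

**What I did**
- I gripped the heat sink with 20–25 N and tilted the board by resting its upper end on the bolt housing, letting it pivot in the grip to 11° above the slope.
- I slid the lower edge under the lip until the stop pushed back with about 2–3 N. Then I let the board down onto the bolt nose (6.1°) and released it.
- I pressed near the press spot with closed fingertips. The first press reached about 17 N and the tips were being dragged sideways, so I stopped and lifted off. The board was unharmed and back at 6.0°.
- On the second press I followed the board's arc. The reading was about 10 N before it snapped through, then fell to about zero.

**Last checks, with the arm clear**
- **Board:** it lies 0.66° (wrist camera) to 0.8° (scene camera) off the slope. Bearing on the bolt's underside against the contacts would give about 0.6°.
- **Bolt:** it is visible over the gold-pad edge.
- **Centring:** the board is centred between the guides.
- **Bystanders:** the other things on the bench look unmoved. In the last top view the arm covered part of the right side, including most of the side cutters, so I could not check those fully.
- **Not measured:** I had no direct reading of the bolt or contact positions. They are inferred from the force drop, the tilt and the pictures.

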